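# Run a carton into the camera test bay

## Task

Set the brown carton gently down on the infeed rollers of the conveyor lane and let go of it, push it along the rollers into the camera bay until it is up against the back stop, swing the guard shut behind it, and only then turn the red isolator handle to on. Keep the carton upright and on the rollers all the way in, and leave the white carton, the lens, the tape and the screwdriver where they are.

Things in the scene. Friction and masses are not known exactly. Their poses are not given: they have to be found in the camera images.
- carton: Brown cardboard carton with an orange label and yellow tape, loose, 120 long (its x axis) x 60 wide (its y axis) x 70 mm high, about 0.35 kg. Origin: centre of its underside; z up. It starts on the bench. Either end may go first.
- lane: Level aluminium roller lane fixed to the bench, 490 mm long, camera bay at its downstream end. Origin: on the bench under the lane's middle; x along travel (infeed to bay), y to the left of travel, z up. 16 free-turning steel rollers, 22 mm diameter, 30 mm pitch, tops 70 mm above the bench, little friction. 82 mm clear between the side members, which stand 10 mm above the roller tops.
- lane_infeed (a point): Point on the roller tops, on the middle line of the infeed end, 150 mm upstream of the lane's origin; axes as the lane. A good place for the carton's origin.
- lane_mouth (a point): Middle of the bay's mouth, on the roller tops, 90 mm downstream of the lane's origin; axes as the lane. Aluminium posts, 20 mm square, stand at both sides, 102 mm apart inside, with top rails along the bay, their tops 162 mm above the bench. The first 76 mm of the bay are open above.
- lane_stop (a point): Middle of the black back stop's face, at roller-top height, 222 mm downstream of the lane's origin; axes as the lane. A grey roof plate (top 167 mm above the bench, with a camera on it up to 232 mm) covers the last 56 mm before the stop, so the carton must go in along the rollers; against the stop, its rear end is 12 mm inside the mouth.
- guard (a joint): Angle of the yellow-framed clear swing guard at the bay's mouth, rad: 0 = shut across the mouth, grows as it opens, about 1.57 = standing back along the left side of the lane (the robot's side) towards the infeed, 1.9 = fully open. It swings about a vertical hinge, stays where it is left and takes about 0.7 N at 60 mm from the hinge. It starts open.
- guard_hinge (a point): On the guard's hinge line at mid height (117 mm above the bench), on the left front of the bay mouth; turns with the guard. The 6 mm panel runs 100 mm from here along this frame's -y, 33 mm up and down. -x points out of its outer face, the one to push to shut it. A black pull bar stands 14 mm out of that face, 88 to 98 mm from the hinge.
- guard_middle (a point): Point in the middle of the guard panel's thickness, 60 mm from the hinge, at mid height; axes as guard_hinge.
- isolator (a joint): Angle of the isolator's red handle, rad: 0 = off, 1.571 = on (clockwise seen from above). An over-centre spring holds it at either end: about 0.17 N m to leave the end, and past half way it snaps over to the other end by itself.
- isolator_grip (a point): Middle of the red handle bar, on its turning axis (vertical), 69 mm above the bench; turns with the handle. The bar is 64 long (this frame's y), 16 wide (x) and its top is 13 mm above this point, its underside 13 mm below; a white pointer marks its +y end.
- isolator_box: Rotary isolator: grey box 84 x 84 x 45 mm screwed to the bench, yellow plate on top (top 48 mm above the bench). Origin: centre of its underside. The handle's pointer is towards its +y (black mark) when off and towards its +x (green mark) when on.
- white_carton: White carton with a blue label, 120 x 60 x 60 mm, loose, not to be moved. Origin: centre of its underside.
- lens: Black lens, 44 mm diameter, 56 mm high, standing on the bench, not to be moved. Origin: centre of its underside.
- screwdriver: Screwdriver lying on the bench, not to be moved. Origin under its middle.
- tape: Roll of yellow tape lying flat, 96 mm diameter, 30 mm high, not to be moved. Origin: centre of its underside.

How it is judged:
By the outcome, as a careful person would: the job done as asked, in the order asked, and still so for the second after the job is handed in, with the robot touching nothing.
It also fails if it takes over 70 s, if anything falls off the work surface, if the arm or the gripper's body presses on something with over 40 N, if the wrist force passes 120 N, or if a joint passes its speed limit or range.

## Robot

A 6-joint arm with a two-finger parallel gripper is mounted at the origin on the work surface. World frame = base frame: x ahead of the robot, y to its left, z up, the work surface at z = 0. Lengths are in m, angles in rad, forces in N, time in s.
With the tool pointing down it reaches from about 0.15 to 0.775 m from the base axis. Payload 6.1 kg.
Tool frame: the origin (TCP) lies on the front face of the gripper's body, between the roots of the fingers; the fingertips stand 73 mm ahead of it and the grasp point (between the pads) lies 54 mm ahead of it; z points along the fingers, y is the line along which they close (so a half turn about z gives the same grasp; the last joint's range is limited). The gripper opens to 85 mm and grips with 20 to 120 N. Pads are 22 mm wide; open, the fingers measure 114 mm over their backs; the gripper's body (76 mm by 85 mm) begins 54 mm behind the grasp point. The pads swing forward as they close: fully open they stand 13 mm farther back than shut.
Start: joints at [1.255, 0.126, -0.04, 1.405, 0, 1.571], TCP at [0.163, 0.499, 0.304] pointing down, gripper open.
Joint ranges: [-2.72, 2.72], [-0.95, 1.95], [-1.27, 1.35], [-1.78, 2.02], [-1.46, 1.47], [-3.14, 3.14]. Speed limits (rad/s): [2.39, 2.39, 3.01, 3.14, 3.14, 3.14].

## Interface

Orientations are given as a rotation vector (axis times angle).
In Python, from rig import * gives the robot as it stands.
- The arm moves only by the shell command python3 -m pendant 'ROWS' [FORCE]. ROWS is JSON, a list of rows, each an object of numbers: "rx", "ry", "rz": the turn, a rotation vector about the tool's x, y, z each as a share of pi rad, from -1 to 1; "tx", "ty", "tz": the shift along the tool's x, y, z each as a share of 200 mm, from -1 to 1; "claw": the gripper command: -1 is fully open, 1 is shut, values between are in proportion. A call has 1 to 8 rows; each row is the pose to reach, as a shift and turn from the pose commanded when the call began, along the tool's axes at that moment, turning the shorter way round; what a row does not reach only later rows make up. A row lasts 1/10 s, in which the tool goes at most 50 mm and 8.59 degrees, less where a joint would pass 70% of its speed; a pose out of reach is approached as far as the arm can. A call with a number of a shift or a turn outside -1 to 1 is refused whole. A call with a gripper value outside its range is refused whole. The fingers move at their own pace and stop on an object; FORCE is the grip in N (left out, the last holds). Time passes only in rows, so rows that repeat a pose let the fingers close. It gives the time, the measured TCP pose, the force, the opening and the grip force at its end, in the units of the state.
- state(): the state, without advancing time (a new reading comes with each control period).
- camera(name): name is "side" or "top" or "wrist"; returns a dict with "color" (400x640x3 uint8, red, green, blue), "vertical_fov" (degrees; the focal length in pixels is half the picture's height over the tangent of half this angle, whatever the lens; pixels are square), "cx", "cy" (the principal point, pixels), "D" ([k1, k2, p1, p2, k3] as OpenCV has them; the pictures are not rectified), "pose" (4x4, takes a point from camera to world coordinates). Camera axes: x right, y down, z forward; pixel columns grow to the right and rows downward; lengths in m; the calibration is good to about 2 mm. A picture is of the moment at which its call begins. There is no depth.
- close_job(): hands the job in; it is judged then, once.
The state is a dict: "t": time; "joint_pos": joint angles; "joint_vel": joint speeds; "tau": joint torques, N m; "tool_pos": TCP position; "ee_rot": TCP orientation; "contact_force": force on the tool from outside, world axes, zero at the start; "torque": the same for the moment, N m; "finger_gap": finger opening in m; "grip_force": force on a finger pad.
Only numpy, scipy, OpenCV 4.12 (cv2) and the standard library are available. Lean on these libraries where they do the work, as an engineer would, in place of code of your own. Each camera call takes 0.05 s, during which the arm holds its last target. There are 200 camera calls.

## Working session

There is one attempt and no reset: what is moved stays moved. The work goes in short steps, Python scripts to look and compute and a shell command to move; the robot and the scene stay as the last step left them, time stands still between calls to the robot, and variables do not carry over. Pictures are saved under pics/ and viewed, at most 10 in all, crops included, and the job is handed in when it is done.

```bash
ls; mkdir -p pics; python3 - <<'E'
from rig import *
import cv2
s=state(); print(s)
for n in("top","side"):
    c=camera(n); print(n,c["vertical_fov"],c["cx"],c["cy"],c["D"],c["pose"])
    cv2.imwrite(f"pics/{n}0.png",c["color"][:,:,::-1])
E
```

```text
pics
{'t': 0.0, 'joint_pos': array([ 1.25503526e+00,  1.26362320e-01, -4.06178544e-02,  1.40538296e+00,
        5.98892244e-06,  1.57078502e+00]), 'joint_vel': array([ 1.35881866e-03,  5.53202130e-04, -3.23456219e-04, -2.44401244e-03,
       -1.59124356e-03, -7.08317833e-05]), 'tau': array([-3.58792850e-04, -4.35915434e+01,  3.52923560e+01,  1.74995296e-02,
       -1.04200706e-04, -3.00102620e-06]), 'tool_pos': array([0.16294133, 0.49876632, 0.30313314]), 'ee_rot': array([-4.93880992e-01, -3.10227257e+00,  2.42884924e-03]), 'contact_force': array([-0.05360704, -0.38023226, -0.40307241]), 'torque': array([-0.01347905,  0.01487025,  0.0417514 ]), 'grip_force': 0.0, 'finger_gap': 0.0852657517305012}
top 42.950596969436376 319.31762646820454 191.25059371778548 [-0.07291383  0.          0.          0.          0.        ] [[ 0.0101501  -0.98073236  0.19509234  0.21209178]
 [-0.99975889 -0.01375226 -0.0171182   0.00950229]
 [ 0.01947133 -0.19487155 -0.98063548  1.35618948]
 [ 0.          0.          0.          1.        ]]
side 49.67333695163109 317.71250519613477 196.26000039504868 [-0.11930105  0.          0.          0.          0.        ] [[ 0.87261904 -0.37223122  0.31619602  0.17870056]
 [-0.48814996 -0.6439422   0.58910785 -0.56556657]
 [-0.01567237 -0.6684178  -0.74362089  0.80876691]
 [ 0.          0.          0.          1.        ]]
```

View pics/top0.png

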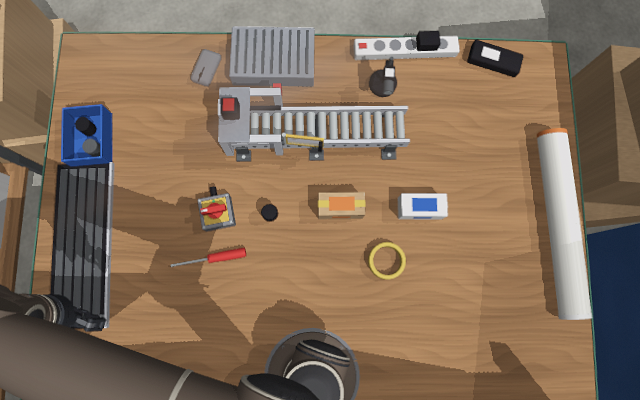

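View pics/side0.png

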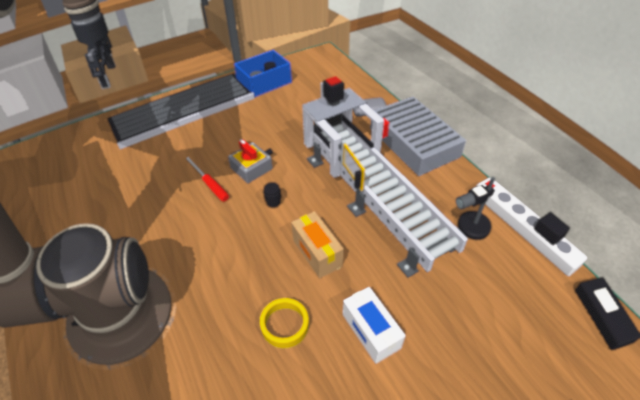

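Top view: the lane runs right to left (world +y) at rows 107–150, bay at col ~220–285. The brown carton is at (341,204), white at (423,205), isolator at (215,210), lens at (269,212), and the guard is half folded at (303,138).

```bash
cat > h.py <<'E'
from rig import *
import cv2, numpy as np
from scipy.spatial.transform import Rotation as R
def K(c):
    f=200/np.tan(np.radians(c["vertical_fov"])/2); return np.array([[f,0,c["cx"]],[0,f,c["cy"]],[0,0,1]])
def ray(c,p,z):
    n=cv2.undistortPoints(np.array(p,float).reshape(-1,1,2),K(c),np.array(c["D"])).reshape(-1,2)
    T=np.array(c["pose"]); d=np.c_[n,np.ones(len(n))]@T[:3,:3].T
    return T[:3,3]+d*((z-T[2,3])/d[:,2])[:,None]
def proj(c,P):
    T=np.linalg.inv(np.array(c["pose"])); P=np.array(P,float).reshape(-1,3)
    return cv2.projectPoints(P,cv2.Rodrigues(T[:3,:3])[0],T[:3,3],K(c),np.array(c["D"]))[0].reshape(-1,2)
def mask(c,lo,hi,box):
    h=cv2.cvtColor(c["color"],cv2.COLOR_RGB2HSV); m=cv2.inRange(h,np.array(lo),np.array(hi))
    o=np.zeros_like(m); x0,y0,x1,y1=box; o[y0:y1,x0:x1]=m[y0:y1,x0:x1]; return o
def rect(m):
    cs=cv2.findContours(m,cv2.RETR_EXTERNAL,cv2.CHAIN_APPROX_NONE)[0]; k=max(cs,key=cv2.contourArea)
    return cv2.minAreaRect(k),k
def tool():
    s=state(); return s["tool_pos"],R.from_rotvec(s["ee_rot"])
def rel(pos,xdir=None,ydir=None):
    """shares for going to TCP pos pointing down with tool y along ydir(2d)"""
    p,r=tool(); t=r.inv().apply(np.array(pos)-p)/0.2; out=[np.round(t,3)]
    if ydir is not None:
        y=np.r_[ydir,0]/np.linalg.norm(ydir); z=np.array([0,0,-1.]); 
        for sg in(1,-1):
            M=np.c_[np.cross(sg*y,z),sg*y,z]; out.append(np.round((r.inv()*R.from_matrix(M)).as_rotvec()/np.pi,3))
    return out
E
python3 - <<'E'
from h import *
c=camera("top"); 
m=mask(c,(8,150,150),(20,255,255),(310,180,372,225)); r,k=rect(m); print("label",r)
b=cv2.boxPoints(r); print(ray(c,b,.07)[:,:2].round(4), ray(c,[r[0]],.07))
d=c["color"]
im=cv2.resize(d[75:225,190:450],None,fx=3,fy=3,interpolation=cv2.INTER_CUBIC)
cv2.imwrite("pics/top1.png",im[:,:,::-1])
c=camera("wrist"); print(c["pose"],c["vertical_fov"])
E
```

```text
label ((341.5, 203.0), (12.0, 25.0), 90.0)
[[ 0.4532 -0.038 ]
 [ 0.4541 -0.1025]
 [ 0.4228 -0.1025]
 [ 0.4219 -0.0382]] [[ 0.43797721 -0.07029562  0.07      ]]
[[ 3.10412674e-01  9.01845201e-01  3.00531537e-01  8.66226230e-02]
 [ 9.50601579e-01 -2.94231827e-01 -9.89154681e-02  5.24021881e-01]
 [-7.80497107e-04  3.16390369e-01 -9.48628761e-01  3.73552076e-01]
 [ 0.00000000e+00  0.00000000e+00  0.00000000e+00  1.00000000e+00]] 69.57125891907626
```

View pics/top1.png

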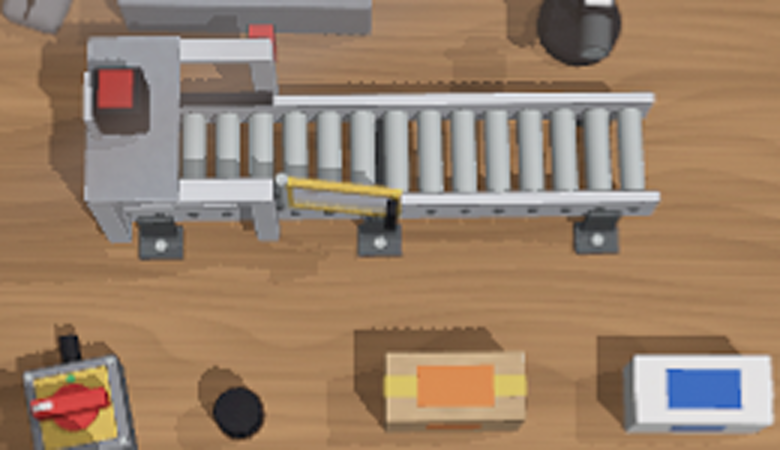

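Crop (full = 190+u/3, 75+v/3): the side members' infeed ends are at (653,98) and (658,196), the bay rail ends at (272,50) and (272,190). The guard top edge runs (283,180)→(400,192), and the isolator handle at (75,403) has its pointer to image left (off).

```bash
python3 - <<'E'
from h import *
c=camera("top")
f=lambda P:[(190+u/3,75+v/3) for u,v in P]
print("side members",ray(c,f([(275,98),(653,97),(400,195),(658,196)]),.08).round(4))
print("bay rails ends", ray(c,f([(272,40),(272,60),(272,180),(272,198),(181,40),(181,198)]),.162).round(4))
print("roof",ray(c,f([(88,38),(181,38),(181,200),(86,200)]),.167).round(4))
print("guard",ray(c,f([(284,182),(400,192)]),.15).round(4))
m=mask(c,(0,150,120),(6,255,255),(198,195,232,225))|mask(c,(172,150,120),(180,255,255),(198,195,232,225)); r,k=rect(m); print("handle",r,ray(c,[r[0]],.082)); b=cv2.boxPoints(r);print(ray(c,b,.082).round(4))
print("pointer",ray(c,f([(42,407),(108,398),(71,379)]),.082))
s=camera("side")
# carton brown in top: outline
print("carton corners",ray(c,f([(387,352),(525,352),(526,423),(387,423)]),.07).round(4))
E
```

```text
side members [[ 0.6903  0.0893  0.08  ]
 [ 0.6975 -0.2462  0.08  ]
 [ 0.6027 -0.0219  0.08  ]
 [ 0.6058 -0.2481  0.08  ]]
bay rails ends [[0.7107 0.088  0.162 ]
 [0.693  0.0875 0.162 ]
 [0.5888 0.0847 0.162 ]
 [0.5735 0.0843 0.162 ]
 [0.7096 0.1638 0.162 ]
 [0.5724 0.1584 0.162 ]]
roof [[0.7083 0.2405 0.167 ]
 [0.7093 0.1632 0.167 ]
 [0.5692 0.1577 0.167 ]
 [0.5682 0.2348 0.167 ]]
guard [[ 0.591   0.0756  0.15  ]
 [ 0.5839 -0.0201  0.15  ]]
handle ((213.0, 210.0), (14.0, 24.0), 90.0) [[0.41334503 0.25632958 0.082     ]]
[[0.4309 0.2878 0.082 ]
 [0.4318 0.2267 0.082 ]
 [0.3959 0.225  0.082 ]
 [0.395  0.2859 0.082 ]]
pointer [[0.41130379 0.27912123 0.082     ]
 [0.41980825 0.22358377 0.082     ]
 [0.43567085 0.25574605 0.082     ]]
carton corners [[ 0.4651 -0.0122  0.07  ]
 [ 0.4668 -0.1311  0.07  ]
 [ 0.405  -0.1315  0.07  ]
 [ 0.4035 -0.0128  0.07  ]]
```

```bash
python3 - <<'E'
from h import *
p,r=tool(); print(r.as_matrix().round(3))
print(rel((0.435,-0.072,0.27),ydir=(1,0)))
E
```

```text
[[-0.951  0.311 -0.   ]
 [ 0.311  0.951 -0.   ]
 [-0.    -0.001 -1.   ]]
[array([-2.179, -2.291,  0.169]), array([-0.   ,  0.   ,  0.399]), array([-0.   , -0.   , -0.601])]
```

```bash
R='{"tx":-1,"ty":-1}'; python3 -m pendant '[{"tx":-1,"ty":-1,"claw":-1},{"tx":-1,"ty":-1},{"tx":-1,"ty":-1},{"tx":-1,"ty":-1},{"tx":-1,"ty":-1},{"tx":-1,"ty":-1}]'
python3 -m pendant '[{"tx":-1,"ty":-1},{"tx":-1,"ty":-1},{"tx":-1,"ty":-1},{"tx":-1,"ty":-1},{"tx":-1,"ty":-1},{"tx":-1,"ty":-1}]'
python3 -m pendant '[{"tx":-0.179,"ty":-0.291,"tz":0.15,"rz":0.4},{"tx":-0.179,"ty":-0.291,"tz":0.15,"rz":0.4},{"tx":-0.179,"ty":-0.291,"tz":0.15,"rz":0.4},{"tx":-0.179,"ty":-0.291,"tz":0.15,"rz":0.4},{"tx":-0.179,"ty":-0.291,"tz":0.15,"rz":0.4},{"tx":-0.179,"ty":-0.291,"tz":0.15,"rz":0.4},{"tx":-0.179,"ty":-0.291,"tz":0.15,"rz":0.4},{"tx":-0.179,"ty":-0.291,"tz":0.15,"rz":0.4}]'
python3 -m pendant '[{"rz":0.02},{"rz":0.02}]'
python3 - <<'E'
from h import *
c=camera("wrist"); cv2.imwrite("pics/w1.png",c["color"][:,:,::-1])
print(state()["joint_pos"],rel((0.435,-0.072,0.095),ydir=(1,0)))
for P in [(.405,-.0125,.07),(.405,-.1315,.07),(.465,-.0125,.07),(.465,-.1315,.07)]: print(proj(c,P))
E
```

```text
[ 1.25498767e+00  1.25893548e-01 -3.98199874e-02  1.40539105e+00
  2.69095676e-05  1.57079692e+00] [array([-2.179, -2.291,  1.044]), array([-0.   ,  0.   ,  0.399]), array([-0.   , -0.   , -0.601])]
[[ 51.36747852 433.61770661]]
[[-12.43051912 449.1131828 ]]
[[ 73.71623196 458.50680626]]
[[ 11.69710115 472.74206992]]$[0]: bad value
$[0]: bad value
$[0]: bad value
$[0]: bad value
```

View pics/w1.png

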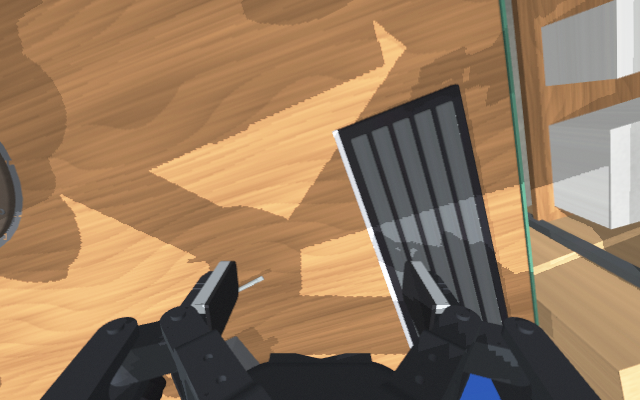

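The arm hasn't moved (the wrist view still shows the start area); rows evidently need all seven keys.

```bash
python3 -m pendant '[{"rx":0,"ry":0,"rz":0,"tx":-1,"ty":-1,"tz":0,"claw":-1},{"rx":0,"ry":0,"rz":0,"tx":-1,"ty":-1,"tz":0,"claw":-1},{"rx":0,"ry":0,"rz":0,"tx":-1,"ty":-1,"tz":0,"claw":-1},{"rx":0,"ry":0,"rz":0,"tx":-1,"ty":-1,"tz":0,"claw":-1},{"rx":0,"ry":0,"rz":0,"tx":-1,"ty":-1,"tz":0,"claw":-1},{"rx":0,"ry":0,"rz":0,"tx":-1,"ty":-1,"tz":0,"claw":-1}]'
```

```text
t: 0.95
tool_pos: [0.2915, 0.2443, 0.3042]
ee_rot: [0.496, 3.101, 0.0]
contact_force: [0.2, 0.3, -0.3]
finger_gap: 0.0853
grip_force: 0.0
```

```bash
python3 -m pendant '[{"rx":0,"ry":0,"rz":0,"tx":-1,"ty":-1,"tz":0,"claw":-1},{"rx":0,"ry":0,"rz":0,"tx":-1,"ty":-1,"tz":0,"claw":-1},{"rx":0,"ry":0,"rz":0,"tx":-1,"ty":-1,"tz":0,"claw":-1},{"rx":0,"ry":0,"rz":0,"tx":-1,"ty":-1,"tz":0,"claw":-1},{"rx":0,"ry":0,"rz":0,"tx":-1,"ty":-1,"tz":0,"claw":-1},{"rx":0,"ry":0,"rz":0,"tx":-1,"ty":-1,"tz":0,"claw":-1}]'
python3 -m pendant '[{"rx":0,"ry":0,"rz":0.4,"tx":-0.18,"ty":-0.29,"tz":0.15,"claw":-1},{"rx":0,"ry":0,"rz":0.4,"tx":-0.18,"ty":-0.29,"tz":0.15,"claw":-1},{"rx":0,"ry":0,"rz":0.4,"tx":-0.18,"ty":-0.29,"tz":0.15,"claw":-1},{"rx":0,"ry":0,"rz":0.4,"tx":-0.18,"ty":-0.29,"tz":0.15,"claw":-1},{"rx":0,"ry":0,"rz":0.4,"tx":-0.18,"ty":-0.29,"tz":0.15,"claw":-1},{"rx":0,"ry":0,"rz":0.4,"tx":-0.18,"ty":-0.29,"tz":0.15,"claw":-1},{"rx":0,"ry":0,"rz":0.4,"tx":-0.18,"ty":-0.29,"tz":0.15,"claw":-1},{"rx":0,"ry":0,"rz":0.4,"tx":-0.18,"ty":-0.29,"tz":0.15,"claw":-1}]'
python3 - <<'E'
from h import *
print(state()["joint_pos"],rel((0.435,-0.072,0.1),ydir=(1,0)))
c=camera("wrist"); cv2.imwrite("pics/w2.png",c["color"][:,:,::-1])
print(c["pose"])
for P in [(.405,-.0125,.07),(.405,-.1315,.07),(.465,-.0125,.07),(.465,-.1315,.07)]: print(proj(c,P))
E
```

```text
t: 1.55
tool_pos: [0.4198, -0.0082, 0.304]
ee_rot: [0.498, 3.101, -0.0]
contact_force: [-0.4, 0.5, 0.2]
finger_gap: 0.0853
grip_force: 0.0
t: 2.35
tool_pos: [0.4352, -0.0718, 0.2739]
ee_rot: [2.167, 2.275, 0.0]
contact_force: [0.5, 0.1, -0.7]
finger_gap: 0.0855
grip_force: 0.0
[-1.63442781e-01 -3.08010123e-02 -2.70269896e-01  1.33131682e+00
 -5.92602098e-06  1.35867756e+00] [array([-0.001, -0.001,  0.87 ]), array([0.   , 0.   , 0.015]), array([-0.   ,  0.   , -0.985])]
[[ 9.98804666e-01  4.61845151e-02  1.60071786e-02  4.32063513e-01]
 [ 4.88760739e-02 -9.47723388e-01 -3.15327621e-01  9.24498826e-03]
 [ 6.07124336e-04  3.15733067e-01 -9.48847860e-01  3.44164647e-01]
 [ 0.00000000e+00  0.00000000e+00  0.00000000e+00  1.00000000e+00]]
[[289.47369339 133.13805208]]
[[287.72648651 248.83510801]]
[[354.05119401 136.37833607]]
[[344.37917533 251.31491424]]
```

View pics/w2.png

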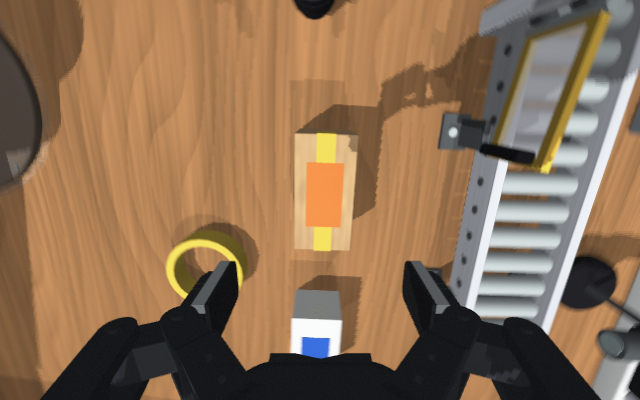

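The wrist view shows the carton at corners (295,134),(357,136),(351,250),(294,249), about 4 mm further +x than estimated. I'll correct for that and descend.

```bash
python3 -m pendant '[{"rx":0,"ry":0,"rz":0.008,"tx":0,"ty":0.02,"tz":0.25,"claw":-1},{"rx":0,"ry":0,"rz":0.008,"tx":0,"ty":0.02,"tz":0.5,"claw":-1},{"rx":0,"ry":0,"rz":0.008,"tx":0,"ty":0.02,"tz":0.75,"claw":-1},{"rx":0,"ry":0,"rz":0.008,"tx":0,"ty":0.02,"tz":0.89,"claw":-1},{"rx":0,"ry":0,"rz":0.008,"tx":0,"ty":0.02,"tz":0.89,"claw":-1}]'
python3 -m pendant '[{"rx":0,"ry":0,"rz":0,"tx":0,"ty":0,"tz":0,"claw":1},{"rx":0,"ry":0,"rz":0,"tx":0,"ty":0,"tz":0,"claw":1},{"rx":0,"ry":0,"rz":0,"tx":0,"ty":0,"tz":0,"claw":1},{"rx":0,"ry":0,"rz":0,"tx":0,"ty":0,"tz":0,"claw":1},{"rx":0,"ry":0,"rz":0,"tx":0,"ty":0,"tz":0,"claw":1},{"rx":0,"ry":0,"rz":0,"tx":0,"ty":0,"tz":0,"claw":1},{"rx":0,"ry":0,"rz":0,"tx":0,"ty":0,"tz":0,"claw":1},{"rx":0,"ry":0,"rz":0,"tx":0,"ty":0,"tz":0,"claw":1}]' 25
```

```text
t: 2.9
tool_pos: [0.4363, -0.0711, 0.0922]
ee_rot: [-2.181, -2.252, 0.007]
contact_force: [-0.1, 0.6, 0.6]
finger_gap: 0.0855
grip_force: 0.0
t: 3.7
tool_pos: [0.4405, -0.0718, 0.098]
ee_rot: [2.185, 2.253, 0.003]
contact_force: [-1.4, -0.4, 6.8]
finger_gap: 0.0597
grip_force: 29.7
```

```bash
python3 -m pendant '[{"rx":0,"ry":0,"rz":0,"tx":0,"ty":0,"tz":-0.2,"claw":1},{"rx":0,"ry":0,"rz":0,"tx":0,"ty":0,"tz":-0.4,"claw":1},{"rx":0,"ry":0,"rz":0,"tx":0,"ty":0,"tz":-0.6,"claw":1},{"rx":0,"ry":0,"rz":0,"tx":-0.2,"ty":0,"tz":-0.6,"claw":1},{"rx":0,"ry":0,"rz":0,"tx":-0.4,"ty":0,"tz":-0.6,"claw":1},{"rx":0,"ry":0,"rz":0,"tx":-0.4,"ty":0.2,"tz":-0.6,"claw":1},{"rx":0,"ry":0,"rz":0,"tx":-0.4,"ty":0.4,"tz":-0.6,"claw":1},{"rx":0,"ry":0,"rz":0,"tx":-0.4,"ty":0.6,"tz":-0.6,"claw":1}]'
python3 -m pendant '[{"rx":0,"ry":0,"rz":0,"tx":0,"ty":0.2,"tz":0,"claw":1},{"rx":0,"ry":0,"rz":0,"tx":0,"ty":0.4,"tz":0,"claw":1},{"rx":0,"ry":0,"rz":0,"tx":0,"ty":0.43,"tz":0,"claw":1},{"rx":0,"ry":0,"rz":0,"tx":0,"ty":0.43,"tz":0,"claw":1}]'
python3 - <<'E'
from h import *
p,r=tool(); print(p,r.as_matrix().round(3),rel((0.6498,-0.152,0.17)),rel((0.6498,-0.152,0.17),ydir=(1,.018)))
c=camera("wrist"); a=c["color"]
t=camera("top"); b=cv2.resize(t["color"][60:240,260:450],None,fx=2.1,fy=2.1,interpolation=cv2.INTER_CUBIC)[:400,:160*2]
b=cv2.resize(t["color"][80:180,200:420],None,fx=2.9,fy=2.9,interpolation=cv2.INTER_CUBIC)
o=np.zeros((400+b.shape[0],640,3),np.uint8); o[:400]=a; o[400:,:b.shape[1]]=b[:,:640]
cv2.imwrite("pics/w3.png",o[:600,:,::-1]); print(o.shape)
print(proj(c,[(.6038,-.0,.08),(.6038,-.15,.08),(.69,0,.08)]),proj(t,[p]))
E
```

```text
t: 4.5
tool_pos: [0.5629, -0.1487, 0.2168]
ee_rot: [2.189, 2.252, 0.001]
contact_force: [0.9, -0.3, -2.1]
finger_gap: 0.0596
grip_force: 30.1
t: 4.9
tool_pos: [0.6484, -0.1451, 0.2152]
ee_rot: [-2.186, -2.255, 0.001]
contact_force: [-0.9, 0.6, -3.2]
finger_gap: 0.0595
grip_force: 30.5
[ 0.64838101 -0.14513492  0.21515678] [[-0.031  1.    -0.001]
 [ 1.     0.031  0.   ]
 [ 0.    -0.001 -1.   ]] [array([-0.035,  0.006,  0.226])] [array([-0.035,  0.006,  0.226]), array([-0.   , -0.   ,  0.004]), array([ 0.   , -0.   , -0.996])]
(690, 640, 3)
[[252.64299965  -3.06006127]
 [260.82049657 225.73089622]
 [394.10214014   2.05235864]] [[376.78139095 105.81719803]]
```

View pics/w3.png

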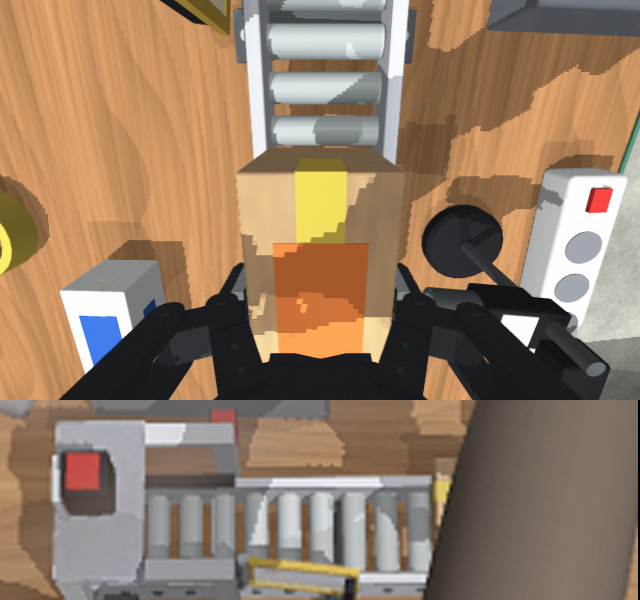

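The wrist view shows the carton squarely held above the lane (carton front edge (238–404,172)), with the side members' strips near cols 247–267 and 385–405. A black stand to the right needs a height check.

```bash
python3 - <<'E'
from h import *
c=camera("wrist"); g=cv2.cvtColor(c["color"],cv2.COLOR_RGB2GRAY)
for v in(20,64,110): print(v,g[v,236:280:2],g[v,376:416:2])
t=cv2.imread("pics/top0.png"); s=camera("side"); T=camera("top")
for z in(.02,.06,.1,.14): print(z,"top",ray(T,[(383,82),(389,72),(390,60)],z)[:,:2].round(3).tolist(),"side",ray(s,[(475,225),(465,203),(490,183)],z)[:,:2].round(3).tolist(),"wrist",ray(c,[(425,290),(600,370),(520,330)],z)[:,:2].round(3).tolist())
print(proj(c,[state()["tool_pos"]+np.array([dx,.06,-.098+.07]) for dx in(-.03,.03)]))
E
```

```text
20 [103 102 105 104 104 106 148 153 195 240 241 241 237 159  98  96  96  97
  65  65  67  66] [ 93  91  92  91 147 148 145 147 150 215 249 249 250 251 251 251 246 108
  80  78]
64 [152 154 153 151 134 135 145 195 242 241 242 242 243 241 179  99  98  98
  97 115 136 143] [ 90 109  99 132 150 149 152 150 246 251 251 252 252 252 251 172 110 108
 107 108]
110 [163 156 156 160 152 152 150 157 148 241 242 242 243 242 244 211  97 101
  99 100 112 134] [102 100 100  99  97 100 149 191 194 198 199 199 201 160 113 111 114 111
 109 104]
0.02 top [[0.795, -0.19], [0.825, -0.208], [0.862, -0.212]] side [[0.788, -0.203], [0.814, -0.14], [0.917, -0.121]] wrist [[0.764, -0.245], [0.994, -0.353], [0.881, -0.296]]
0.06 top [[0.777, -0.184], [0.807, -0.201], [0.843, -0.205]] side [[0.757, -0.222], [0.782, -0.161], [0.88, -0.144]] wrist [[0.746, -0.218], [0.942, -0.309], [0.845, -0.261]]
0.1 top [[0.76, -0.178], [0.789, -0.195], [0.824, -0.198]] side [[0.726, -0.24], [0.75, -0.183], [0.843, -0.166]] wrist [[0.728, -0.191], [0.889, -0.266], [0.81, -0.226]]
0.14 top [[0.742, -0.172], [0.77, -0.188], [0.804, -0.192]] side [[0.696, -0.259], [0.718, -0.204], [0.805, -0.189]] wrist [[0.711, -0.164], [0.837, -0.223], [0.775, -0.191]]
[[234.80780458 172.33502761]
 [408.59116291 177.48951435]]
```

```bash
python3 - <<'E'
from h import *
c=camera("wrist")
P=ray(c,[(261,20),(394,20),(264,64),(391,64),(266.5,110),(389,110)],.08); print(P.round(4)); M=(P[::2]+P[1::2])/2; print(M, P[1::2,0]-P[::2,0])
e=ray(c,[(238,172),(404,172)],state()["tool_pos"][2]-.098+.07); print("carton front edge",e)
for v in(20,64,110): pass
# finger-held offset and move
x=np.polyval(np.polyfit(M[:,1],M[:,0],1),-.14); print(np.polyfit(M[:,1],M[:,0],1),x,rel((x,-.145,.17)))
E
```

```text
[[ 0.6067 -0.0121  0.08  ]
 [ 0.6898 -0.0096  0.08  ]
 [ 0.6078 -0.037   0.08  ]
 [ 0.6905 -0.0346  0.08  ]
 [ 0.6086 -0.0655  0.08  ]
 [ 0.6922 -0.063   0.08  ]]
[[ 0.6482165  -0.01082049  0.08      ]
 [ 0.6491578  -0.03578946  0.08      ]
 [ 0.65040404 -0.06426421  0.08      ]] [0.08309577 0.08274779 0.08358363]
carton front edge [[ 0.61723074 -0.08560879  0.18871027]
 [ 0.67467977 -0.08391717  0.18871027]]
[-0.04099764  0.64774425] 0.6534839211807528 [array([0.002, 0.034, 0.234])]
```

```bash
python3 -m pendant '[{"rx":0,"ry":0,"rz":0,"tx":0,"ty":0.022,"tz":0.08,"claw":1},{"rx":0,"ry":0,"rz":0,"tx":0,"ty":0.022,"tz":0.15,"claw":1},{"rx":0,"ry":0,"rz":0,"tx":0,"ty":0.022,"tz":0.19,"claw":1},{"rx":0,"ry":0,"rz":0,"tx":0,"ty":0.022,"tz":0.21,"claw":1},{"rx":0,"ry":0,"rz":0,"tx":0,"ty":0.022,"tz":0.22,"claw":1},{"rx":0,"ry":0,"rz":0,"tx":0,"ty":0.022,"tz":0.22,"claw":1},{"rx":0,"ry":0,"rz":0,"tx":0,"ty":0.022,"tz":0.22,"claw":1}]'
```

```text
t: 5.9
tool_pos: [0.6522, -0.1452, 0.1724]
ee_rot: [2.188, 2.254, 0.001]
contact_force: [0.8, 0.5, -2.7]
finger_gap: 0.0593
grip_force: 30.5
```

```bash
python3 -m pendant '[{"rx":0,"ry":0,"rz":0,"tx":0,"ty":0,"tz":0.005,"claw":1},{"rx":0,"ry":0,"rz":0,"tx":0,"ty":0,"tz":0.01,"claw":1},{"rx":0,"ry":0,"rz":0,"tx":0,"ty":0,"tz":0.015,"claw":1},{"rx":0,"ry":0,"rz":0,"tx":0,"ty":0,"tz":0.015,"claw":1}]'
```

```text
t: 6.3
tool_pos: [0.6519, -0.1452, 0.1688]
ee_rot: [-2.188, -2.254, 0.0]
contact_force: [0.2, 0.5, -3.5]
finger_gap: 0.0596
grip_force: 30.5
```

```bash
python3 -m pendant '[{"rx":0,"ry":0,"rz":0,"tx":0,"ty":0,"tz":0.005,"claw":1},{"rx":0,"ry":0,"rz":0,"tx":0,"ty":0,"tz":0.01,"claw":1},{"rx":0,"ry":0,"rz":0,"tx":0,"ty":0,"tz":0.01,"claw":1}]'
```

```text
t: 6.6
tool_pos: [0.652, -0.1453, 0.1681]
ee_rot: [2.187, 2.254, 0.001]
contact_force: [-2.8, 0.2, 4.6]
finger_gap: 0.0592
grip_force: 31.1
```

```bash
python3 -m pendant '[{"rx":0,"ry":0,"rz":0,"tx":0,"ty":0,"tz":0,"claw":-0.75},{"rx":0,"ry":0,"rz":0,"tx":0,"ty":0,"tz":0,"claw":-0.75},{"rx":0,"ry":0,"rz":0,"tx":0,"ty":0,"tz":0,"claw":-0.75},{"rx":0,"ry":0,"rz":0,"tx":0,"ty":0,"tz":0,"claw":-0.75},{"rx":0,"ry":0,"rz":0,"tx":0,"ty":0,"tz":-0.1,"claw":-0.75},{"rx":0,"ry":0,"rz":0,"tx":0,"ty":0,"tz":-0.25,"claw":-0.75},{"rx":0,"ry":0,"rz":0,"tx":0,"ty":0,"tz":-0.45,"claw":-0.75},{"rx":0,"ry":0,"rz":0,"tx":0,"ty":0,"tz":-0.45,"claw":-0.75}]'
python3 -m pendant '[{"rx":0,"ry":0,"rz":0,"tx":-0.2,"ty":0,"tz":0,"claw":0.3},{"rx":0,"ry":0,"rz":0,"tx":-0.4,"ty":0,"tz":0,"claw":0.3},{"rx":0,"ry":0,"rz":0,"tx":-0.5,"ty":0,"tz":0,"claw":0.3},{"rx":0,"ry":0,"rz":0,"tx":-0.5,"ty":0,"tz":0,"claw":0.3}]'
python3 - <<'E'
from h import *
print(state()["joint_pos"],state()["finger_gap"])
c=camera("wrist"); cv2.imwrite("pics/w4.png",c["color"][:,:,::-1])
p=state()["tool_pos"]; print(p,proj(c,[(.65,-.205,.14),(.65,-.085,.14),(.62,-.205,.14)]))
E
```

```text
t: 7.4
tool_pos: [0.6536, -0.1456, 0.2631]
ee_rot: [2.183, 2.249, 0.007]
contact_force: [1.0, -0.5, 1.0]
finger_gap: 0.0751
grip_force: 0.0
t: 7.8
tool_pos: [0.6546, -0.2478, 0.2558]
ee_rot: [-2.191, -2.25, 0.001]
contact_force: [-0.9, 0.1, -0.7]
finger_gap: 0.0298
grip_force: 0.0
[-3.61766453e-01  4.73239981e-01  3.20985722e-01  1.41949408e+00
 -1.81035773e-04  1.18261495e+00] 0.029769038983130533
[ 0.654693   -0.24617564  0.25596109] [[313.41942423 171.42083538]
 [317.88042061 -53.3495291 ]
 [267.58153707 170.22044021]]
```

View pics/w4.png

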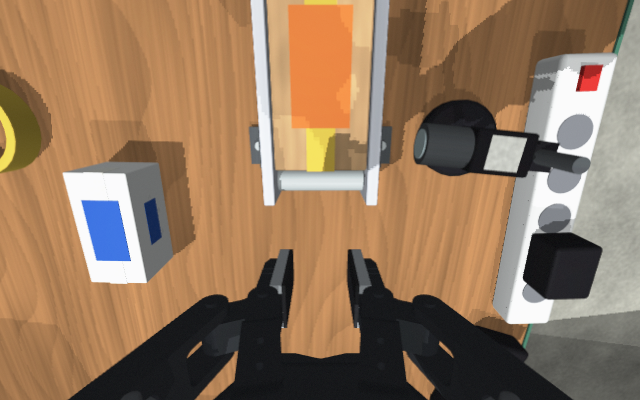

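The carton sits squarely on the rollers between the side members, its rear edge at row 172 (y≈-0.206). I'll lower behind it and push.

```bash
python3 -m pendant '[{"rx":0,"ry":0,"rz":0,"tx":0,"ty":0,"tz":0.2,"claw":0.3},{"rx":0,"ry":0,"rz":0,"tx":0,"ty":0,"tz":0.4,"claw":0.3},{"rx":0,"ry":0,"rz":0,"tx":0,"ty":0,"tz":0.4,"claw":0.3},{"rx":0,"ry":0,"rz":0,"tx":0.05,"ty":0,"tz":0.4,"claw":0.3},{"rx":0,"ry":0,"rz":0,"tx":0.1,"ty":0,"tz":0.4,"claw":0.3},{"rx":0,"ry":0,"rz":0,"tx":0.13,"ty":0,"tz":0.4,"claw":0.3},{"rx":0,"ry":0,"rz":0,"tx":0.16,"ty":0,"tz":0.4,"claw":0.3},{"rx":0,"ry":0,"rz":0,"tx":0.2,"ty":0,"tz":0.4,"claw":0.3}]'
```

```text
t: 8.65
tool_pos: [0.6542, -0.2047, 0.1783]
ee_rot: [2.186, 2.253, 0.001]
contact_force: [-0.1, -0.6, -0.2]
finger_gap: 0.0297
grip_force: 0.2
```

```bash
python3 -m pendant '[{"rx":0,"ry":0,"rz":0,"tx":0.06,"ty":0,"tz":0,"claw":0.3},{"rx":0,"ry":0,"rz":0,"tx":0.12,"ty":0,"tz":0,"claw":0.3},{"rx":0,"ry":0,"rz":0,"tx":0.18,"ty":0,"tz":0,"claw":0.3},{"rx":0,"ry":0,"rz":0,"tx":0.24,"ty":0,"tz":0,"claw":0.3},{"rx":0,"ry":0,"rz":0,"tx":0.3,"ty":0,"tz":0,"claw":0.3},{"rx":0,"ry":0,"rz":0,"tx":0.36,"ty":0,"tz":0,"claw":0.3},{"rx":0,"ry":0,"rz":0,"tx":0.42,"ty":0,"tz":0,"claw":0.3},{"rx":0,"ry":0,"rz":0,"tx":0.48,"ty":0,"tz":0,"claw":0.3}]'
python3 - <<'E'
from h import *
print(state()["joint_pos"],rel((.645,.07,.176),ydir=(1,.025)))
c=camera("wrist"); cv2.imwrite("pics/w5.png",c["color"][:,:,::-1])
E
```

```text
t: 9.45
tool_pos: [0.6508, -0.1082, 0.1768]
ee_rot: [-2.188, -2.254, 0.0]
contact_force: [-0.3, -0.2, -0.9]
finger_gap: 0.0298
grip_force: 0.2
[-1.64730982e-01  4.04817102e-01  4.56892427e-02  1.21180547e+00
 -5.25384306e-06  1.37614932e+00] [array([ 0.891, -0.002,  0.004]), array([-0.   , -0.   ,  0.002]), array([ 0.   , -0.   , -0.998])]
```

View pics/w5.png

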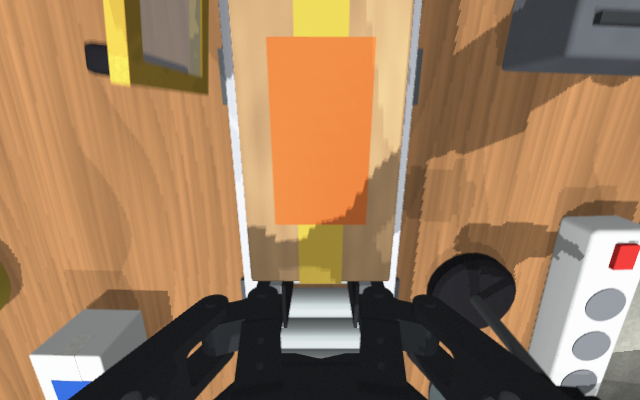

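The carton is straight in the lane, its rear edge at row 280 against the fingers; the guard's free end is at (85–210,90), clear to the left. Continue, raised slightly to clear the bay rails.

```bash
python3 -m pendant '[{"rx":0,"ry":0,"rz":0,"tx":0.05,"ty":0,"tz":-0.06,"claw":0.3},{"rx":0,"ry":0,"rz":0,"tx":0.11,"ty":0,"tz":-0.06,"claw":0.3},{"rx":0,"ry":0,"rz":0,"tx":0.17,"ty":0,"tz":-0.06,"claw":0.3},{"rx":0,"ry":0,"rz":0,"tx":0.23,"ty":0,"tz":-0.06,"claw":0.3},{"rx":0,"ry":0,"rz":0,"tx":0.29,"ty":0,"tz":-0.06,"claw":0.3},{"rx":0,"ry":0,"rz":0,"tx":0.35,"ty":0,"tz":-0.06,"claw":0.3},{"rx":0,"ry":0,"rz":0,"tx":0.41,"ty":0,"tz":-0.06,"claw":0.3},{"rx":0,"ry":0,"rz":0,"tx":0.47,"ty":0,"tz":-0.06,"claw":0.3}]'
python3 -m pendant '[{"rx":0,"ry":0,"rz":0,"tx":0.06,"ty":0,"tz":0,"claw":0.3},{"rx":0,"ry":0,"rz":0,"tx":0.12,"ty":0,"tz":0,"claw":0.3},{"rx":0,"ry":0,"rz":0,"tx":0.17,"ty":0,"tz":0,"claw":0.3},{"rx":0,"ry":0,"rz":0,"tx":0.22,"ty":0,"tz":0,"claw":0.3},{"rx":0,"ry":0,"rz":0,"tx":0.26,"ty":0,"tz":0,"claw":0.3},{"rx":0,"ry":0,"rz":0,"tx":0.3,"ty":0,"tz":0,"claw":0.3},{"rx":0,"ry":0,"rz":0,"tx":0.34,"ty":0,"tz":0,"claw":0.3},{"rx":0,"ry":0,"rz":0,"tx":0.38,"ty":0,"tz":0,"claw":0.3}]'
```

```text
t: 10.3
tool_pos: [0.6479, -0.0142, 0.1887]
ee_rot: [-2.188, -2.254, 0.0]
contact_force: [-0.0, -0.2, -1.0]
finger_gap: 0.0301
grip_force: 0.2
t: 11.1
tool_pos: [0.6457, 0.0612, 0.1889]
ee_rot: [-2.188, -2.254, 0.0]
contact_force: [-0.3, -0.9, -0.5]
finger_gap: 0.0302
grip_force: 0.2
```

Now slowly to the stop (expected at tool y≈0.089).

```bash
python3 -m pendant '[{"rx":0,"ry":0,"rz":0,"tx":0.02,"ty":0,"tz":0,"claw":0.3},{"rx":0,"ry":0,"rz":0,"tx":0.04,"ty":0,"tz":0,"claw":0.3},{"rx":0,"ry":0,"rz":0,"tx":0.06,"ty":0,"tz":0,"claw":0.3},{"rx":0,"ry":0,"rz":0,"tx":0.08,"ty":0,"tz":0,"claw":0.3},{"rx":0,"ry":0,"rz":0,"tx":0.1,"ty":0,"tz":0,"claw":0.3},{"rx":0,"ry":0,"rz":0,"tx":0.11,"ty":0,"tz":0,"claw":0.3},{"rx":0,"ry":0,"rz":0,"tx":0.12,"ty":0,"tz":0,"claw":0.3},{"rx":0,"ry":0,"rz":0,"tx":0.12,"ty":0,"tz":0,"claw":0.3}]'
python3 -m pendant '[{"rx":0,"ry":0,"rz":0,"tx":0.01,"ty":0,"tz":0,"claw":0.3},{"rx":0,"ry":0,"rz":0,"tx":0.02,"ty":0,"tz":0,"claw":0.3}]'
```

```text
t: 11.9
tool_pos: [0.645, 0.0849, 0.1889]
ee_rot: [-2.188, -2.255, -0.0]
contact_force: [-0.2, 0.5, -0.6]
finger_gap: 0.0302
grip_force: 0.0
t: 12.1
tool_pos: [0.6449, 0.0876, 0.189]
ee_rot: [2.187, 2.252, -0.003]
contact_force: [-0.9, -10.2, 1.2]
finger_gap: 0.0297
grip_force: 4.8
```

```bash
python3 -m pendant '[{"rx":0,"ry":0,"rz":0,"tx":-0.03,"ty":0,"tz":0,"claw":0.3},{"rx":0,"ry":0,"rz":0,"tx":-0.08,"ty":0,"tz":0,"claw":0.3},{"rx":0,"ry":0,"rz":0,"tx":-0.18,"ty":0,"tz":0,"claw":0.3},{"rx":0,"ry":0,"rz":0,"tx":-0.28,"ty":0,"tz":-0.1,"claw":1},{"rx":0,"ry":0,"rz":0,"tx":-0.35,"ty":0,"tz":-0.3,"claw":1},{"rx":0,"ry":0,"rz":0,"tx":-0.35,"ty":0,"tz":-0.5,"claw":1},{"rx":0,"ry":0,"rz":0,"tx":-0.35,"ty":-0.25,"tz":-0.5,"claw":1},{"rx":0,"ry":0,"rz":0,"tx":-0.35,"ty":-0.5,"tz":-0.5,"claw":1}]'
python3 - <<'E'
from h import *
p,r=tool(); print(p)
c=camera("wrist"); cv2.imwrite("pics/w6.png",c["color"][:,:,::-1])
H=np.array([.590,.0756]); print("hinge/end px",proj(c,[(.590,.0756,.15),(.584,-.02,.15)]))
print(rel((.545,.016,.178),ydir=(1,.025)))
E
```

```text
t: 12.9
tool_pos: [0.5483, 0.015, 0.2901]
ee_rot: [2.188, 2.252, 0.005]
contact_force: [-0.8, -0.3, -0.6]
finger_gap: 0.0001
grip_force: 0.0
[0.54832005 0.01498908 0.29010346]
hinge/end px [[378.39556213 141.94277524]
 [360.31658083 260.10012366]]
[array([0.005, 0.041, 0.549]), array([-0.003, -0.   ,  0.001]), array([ 0.   , -0.004, -0.999])]
```

View pics/w6.png

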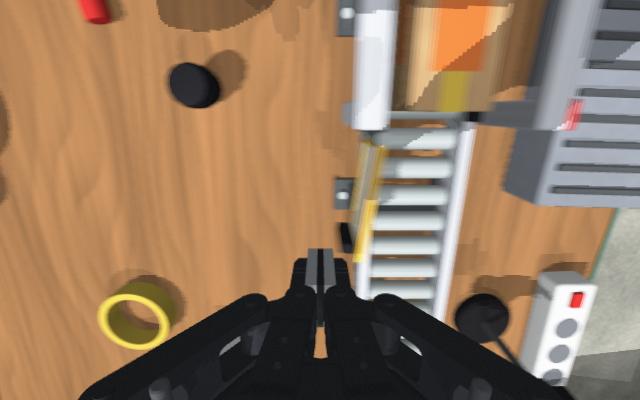

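The guard runs (376,140)→(360,262), as measured; the carton is in the bay, rear edge at row 110. Descend outside the guard.

```bash
python3 -m pendant '[{"rx":0,"ry":0,"rz":0,"tx":0,"ty":0,"tz":0,"claw":1},{"rx":0,"ry":0,"rz":0,"tx":0,"ty":0,"tz":0.2,"claw":1},{"rx":0,"ry":0,"rz":0,"tx":0,"ty":0,"tz":0.4,"claw":1},{"rx":0,"ry":0,"rz":0,"tx":0,"ty":0,"tz":0.55,"claw":1},{"rx":0,"ry":0,"rz":0,"tx":0,"ty":0,"tz":0.55,"claw":1}]'
python3 - <<'E'
from h import *
p,r=tool(); print(p)
H=np.array([.590,.0756]); ph=np.radians(1.5)
for d in(90,75,60,45,30,15,0,-2):
    a=np.radians(d)-ph; u=np.array([np.cos(a),-np.sin(a)]); n=np.array([-np.sin(a),-np.cos(a)])
    q=H+.058*u+(.003+14.5e-3*abs(n[0])+11e-3*abs(n[1]))*n
    print(d,q.round(4),rel((q[0],q[1],.178))[0])
E
```

```text
t: 13.45
tool_pos: [0.5457, 0.0154, 0.1747]
ee_rot: [-2.185, -2.25, 0.008]
contact_force: [-1.1, -0.3, 0.6]
finger_gap: 0.0001
grip_force: 0.0
[0.54566605 0.01537935 0.17469658]
90 [0.5737 0.0172] [ 0.005  0.14  -0.017]
75 [0.5873 0.0143] [-0.012  0.208 -0.018]
60 [0.6023 0.0151] [-0.01   0.283 -0.018]
45 [0.6176 0.0205] [ 0.015  0.36  -0.019]
30 [0.6316 0.0307] [ 0.064  0.432 -0.02 ]
15 [0.6424 0.0455] [ 0.136  0.488 -0.02 ]
0 [0.6484 0.0627] [ 0.222  0.52  -0.02 ]
-2 [0.6488 0.0643] [ 0.229  0.523 -0.02 ]
```

```bash
python3 -m pendant '[{"rx":0,"ry":0,"rz":0,"tx":0,"ty":0.07,"tz":0,"claw":1},{"rx":0,"ry":0,"rz":0,"tx":0,"ty":0.14,"tz":0,"claw":1},{"rx":0,"ry":0,"rz":0,"tx":-0.012,"ty":0.208,"tz":0,"claw":1},{"rx":0,"ry":0,"rz":0,"tx":-0.01,"ty":0.283,"tz":0,"claw":1},{"rx":0,"ry":0,"rz":0,"tx":0.015,"ty":0.36,"tz":0,"claw":1},{"rx":0,"ry":0,"rz":0,"tx":0.064,"ty":0.432,"tz":0,"claw":1},{"rx":0,"ry":0,"rz":0,"tx":0.136,"ty":0.488,"tz":0,"claw":1},{"rx":0,"ry":0,"rz":0,"tx":0.17,"ty":0.5,"tz":0,"claw":1}]'
python3 -m pendant '[{"rx":0,"ry":0,"rz":0,"tx":0.02,"ty":0.01,"tz":0,"claw":1},{"rx":0,"ry":0,"rz":0,"tx":0.04,"ty":0.02,"tz":0,"claw":1},{"rx":0,"ry":0,"rz":0,"tx":0.05,"ty":0.02,"tz":0,"claw":1},{"rx":0,"ry":0,"rz":0,"tx":0.06,"ty":0.02,"tz":0,"claw":1}]'
python3 - <<'E'
from h import *
c=camera("wrist"); cv2.imwrite("pics/w7.png",c["color"][:,:,::-1]); print(state()["contact_force"],state()["tool_pos"])
E
```

```text
t: 14.25
tool_pos: [0.6483, 0.0533, 0.1805]
ee_rot: [2.186, 2.253, 0.003]
contact_force: [0.3, -1.0, -0.1]
finger_gap: 0.0004
grip_force: 0.0
t: 14.65
tool_pos: [0.6497, 0.0635, 0.1793]
ee_rot: [2.187, 2.251, -0.003]
contact_force: [1.3, -10.7, 1.2]
finger_gap: -0.0
grip_force: 0.0
[ 0.60286086 -5.6178597   0.92018652] [0.64968535 0.06348199 0.17930592]
```

View pics/w7.png

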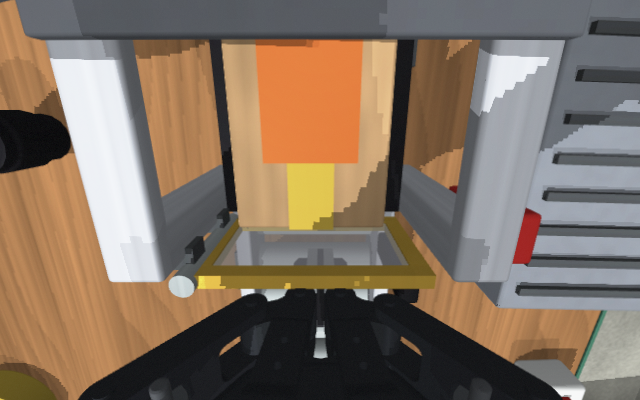

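The guard's frame lies square across the mouth, hinge (182,285) to free end (435,280), with the carton's rear edge at row 228 behind it. Back off, lift and head to the isolator.

```bash
python3 - <<'E'
from h import *
c=camera("wrist"); print("carton rear",ray(c,[(236,228),(385,228)],.14).round(4)," guard",ray(c,[(200,278),(434,280)],.15).round(4))
E
python3 -m pendant '[{"rx":0,"ry":0,"rz":0,"tx":-0.05,"ty":0,"tz":0,"claw":1},{"rx":0,"ry":0,"rz":0,"tx":-0.15,"ty":0,"tz":0,"claw":1},{"rx":0,"ry":0,"rz":0,"tx":-0.3,"ty":0,"tz":0,"claw":1},{"rx":0,"ry":0,"rz":0,"tx":-0.35,"ty":0,"tz":-0.2,"claw":1},{"rx":0,"ry":0,"rz":0,"tx":-0.35,"ty":0,"tz":-0.4,"claw":1},{"rx":0,"ry":0,"rz":0,"tx":-0.35,"ty":0,"tz":-0.55,"claw":1}]'
python3 -m pendant '[{"rx":0,"ry":0,"rz":-0.38,"tx":0,"ty":-0.25,"tz":0,"claw":1},{"rx":0,"ry":0,"rz":-0.38,"tx":0,"ty":-0.5,"tz":0,"claw":1},{"rx":0,"ry":0,"rz":-0.38,"tx":0,"ty":-0.75,"tz":0,"claw":0},{"rx":0,"ry":0,"rz":-0.38,"tx":0,"ty":-1,"tz":0,"claw":0},{"rx":0,"ry":0,"rz":-0.38,"tx":0.2,"ty":-1,"tz":0,"claw":0},{"rx":0,"ry":0,"rz":-0.38,"tx":0.4,"ty":-1,"tz":0,"claw":0},{"rx":0,"ry":0,"rz":-0.38,"tx":0.6,"ty":-1,"tz":0,"claw":0},{"rx":0,"ry":0,"rz":-0.38,"tx":0.6,"ty":-1,"tz":0,"claw":0}]'
python3 - <<'E'
from h import *
print(state()["joint_pos"],rel((.42,.2545,.25),ydir=(-.988,-.152)))
E
```

```text
carton rear [[0.6151 0.0974 0.14  ]
 [0.6763 0.0991 0.14  ]]  guard [[0.6024 0.0797 0.15  ]
 [0.6956 0.0814 0.15  ]]
t: 15.35
tool_pos: [0.6515, -0.0063, 0.2914]
ee_rot: [2.189, 2.252, 0.002]
contact_force: [0.5, 0.8, 0.4]
finger_gap: -0.0003
grip_force: 0.0
t: 16.15
tool_pos: [0.4475, 0.1118, 0.2891]
ee_rot: [0.526, 3.097, 0.003]
contact_force: [-0.3, -0.7, -0.3]
finger_gap: 0.0426
grip_force: 0.0
[ 0.24399174  0.00533791 -0.20147047  1.36310389  0.00178799  0.58045834] [array([0.365, 0.627, 0.197]), array([ 0.   ,  0.001, -0.656]), array([ 0.001, -0.   ,  0.344])]
```

```bash
python3 -m pendant '[{"rx":0,"ry":0,"rz":-0.37,"tx":0.1,"ty":0.2,"tz":0.05,"claw":0},{"rx":0,"ry":0,"rz":-0.37,"tx":0.2,"ty":0.35,"tz":0.1,"claw":0},{"rx":0,"ry":0,"rz":-0.37,"tx":0.3,"ty":0.5,"tz":0.1,"claw":0},{"rx":0,"ry":0,"rz":-0.37,"tx":0.36,"ty":0.62,"tz":0.1,"claw":0},{"rx":0,"ry":0,"rz":-0.37,"tx":0.36,"ty":0.62,"tz":0.1,"claw":0},{"rx":0,"ry":0,"rz":-0.37,"tx":0.36,"ty":0.62,"tz":0.1,"claw":0},{"rx":0,"ry":0,"rz":-0.37,"tx":0.36,"ty":0.62,"tz":0.1,"claw":0},{"rx":0,"ry":0,"rz":-0.37,"tx":0.36,"ty":0.62,"tz":0.1,"claw":0}]'
python3 -m pendant '[{"rx":0,"ry":0,"rz":-0.28,"tx":0,"ty":0,"tz":0,"claw":0},{"rx":0,"ry":0,"rz":-0.28,"tx":0,"ty":0,"tz":0,"claw":0},{"rx":0,"ry":0,"rz":-0.28,"tx":0,"ty":0,"tz":0,"claw":0},{"rx":0,"ry":0,"rz":-0.28,"tx":0,"ty":0,"tz":0,"claw":0},{"rx":0,"ry":0,"rz":-0.28,"tx":0,"ty":0,"tz":0,"claw":0},{"rx":0,"ry":0,"rz":-0.28,"tx":0,"ty":0,"tz":0,"claw":0},{"rx":0,"ry":0,"rz":-0.28,"tx":0,"ty":0,"tz":0,"claw":0}]'
python3 - <<'E'
from h import *
print(state()["joint_pos"],state()["tool_pos"])
c=camera("wrist"); cv2.imwrite("pics/w8.png",c["color"][:,:,::-1])
h=mask(c,(0,170,100),(5,255,255),(150,0,500,400))|mask(c,(174,170,100),(180,255,255),(150,0,500,400))
r,k=rect(h); b=cv2.boxPoints(r); print(r,ray(c,[r[0]],.082),ray(c,b,.082).round(4))
E
```

```text
t: 16.95
tool_pos: [0.4225, 0.2496, 0.2689]
ee_rot: [1.253, -2.88, -0.001]
contact_force: [0.4, -1.0, -0.6]
finger_gap: 0.0424
grip_force: 0.0
t: 17.65
tool_pos: [0.4226, 0.2495, 0.269]
ee_rot: [-2.355, 2.079, 0.001]
contact_force: [0.4, 0.4, -0.1]
finger_gap: 0.0429
grip_force: 0.0
[ 5.33175958e-01  6.33279178e-02 -1.85204487e-01  1.32231099e+00
  4.08817357e-04 -1.16174841e+00] [0.42256246 0.24949848 0.26895063]
((422.42742919921875, 175.9602813720703), (23.428380966186523, 86.64430236816406), 2.12109637260437) [[0.33388076 0.21401972 0.082     ]] [[0.3367 0.2565 0.082 ]
 [0.3517 0.1772 0.082 ]
 [0.3313 0.1754 0.082 ]
 [0.3142 0.2546 0.082 ]]
```

View pics/w8.png

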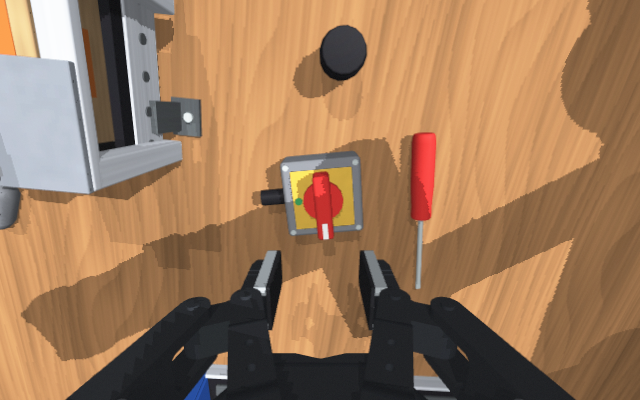

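The handle bar runs from (319,173) to (325,240), white pointer at the lower end, green mark left at (299,202). The mask had picked up the screwdriver, so I'll use the bar's pixels instead.

```bash
python3 - <<'E'
from h import *
c=camera("wrist")
h=mask(c,(0,170,100),(5,255,255),(280,150,365,245))|mask(c,(174,170,100),(180,255,255),(280,150,365,245))
ys,xs=np.nonzero(h); print([(v,xs[ys==v].min(),xs[ys==v].max()) for v in range(172,240,6) if (ys==v).any()])
e=ray(c,[(321,173),(325.5,240)],.082); print(e, np.linalg.norm(e[1]-e[0])); m=e.mean(0); d=(e[1]-e[0])[:2]; d/=np.linalg.norm(d); print(m,d)
print(rel((m[0],m[1],.135),ydir=(-d[1],d[0])))
E
```

```text
[(172, np.int64(321), np.int64(325)), (178, np.int64(313), np.int64(328)), (184, np.int64(312), np.int64(333)), (190, np.int64(307), np.int64(339)), (196, np.int64(304), np.int64(341)), (202, np.int64(304), np.int64(342)), (208, np.int64(305), np.int64(340)), (214, np.int64(310), np.int64(336)), (220, np.int64(317), np.int64(331)), (226, np.int64(318), np.int64(332)), (232, np.int64(318), np.int64(333)), (238, np.int64(319), np.int64(332))]
[[0.42586339 0.22281926 0.082     ]
 [0.41333788 0.2885304  0.082     ]] 0.06689425626542979
[0.41960063 0.25567483 0.082     ] [-0.18724333  0.98231356]
[array([-0.032,  0.011,  0.67 ]), array([ 0.   ,  0.   , -0.022]), array([ 0.   , -0.   ,  0.978])]
```

```bash
python3 -m pendant '[{"rx":0,"ry":0,"rz":-0.022,"tx":-0.03,"ty":0.01,"tz":0,"claw":0},{"rx":0,"ry":0,"rz":-0.022,"tx":-0.03,"ty":0.01,"tz":0.2,"claw":0},{"rx":0,"ry":0,"rz":-0.022,"tx":-0.03,"ty":0.01,"tz":0.4,"claw":0},{"rx":0,"ry":0,"rz":-0.022,"tx":-0.03,"ty":0.01,"tz":0.6,"claw":0},{"rx":0,"ry":0,"rz":-0.022,"tx":-0.03,"ty":0.01,"tz":0.68,"claw":0},{"rx":0,"ry":0,"rz":-0.022,"tx":-0.03,"ty":0.01,"tz":0.69,"claw":0},{"rx":0,"ry":0,"rz":-0.022,"tx":-0.03,"ty":0.01,"tz":0.69,"claw":0}]'
python3 -m pendant '[{"rx":0,"ry":0,"rz":0,"tx":0,"ty":0,"tz":0,"claw":0.4},{"rx":0,"ry":0,"rz":0,"tx":0,"ty":0,"tz":0,"claw":0.55},{"rx":0,"ry":0,"rz":0,"tx":0,"ty":0,"tz":0,"claw":1},{"rx":0,"ry":0,"rz":0,"tx":0,"ty":0,"tz":0,"claw":1},{"rx":0,"ry":0,"rz":0,"tx":0,"ty":0,"tz":0,"claw":1},{"rx":0,"ry":0,"rz":0,"tx":0,"ty":0,"tz":0,"claw":1}]' 40
```

```text
t: 18.45
tool_pos: [0.4201, 0.2556, 0.1312]
ee_rot: [2.424, -1.998, -0.0]
contact_force: [-0.2, -0.1, 0.4]
finger_gap: 0.0427
grip_force: 0.0
t: 19.05
tool_pos: [0.4192, 0.2558, 0.1324]
ee_rot: [-2.426, 1.996, 0.002]
contact_force: [-7.5, -2.0, 8.1]
finger_gap: 0.0154
grip_force: 39.7
```

```bash
python3 -m pendant '[{"rx":0,"ry":0,"rz":0.04,"tx":0,"ty":0.01,"tz":0,"claw":1},{"rx":0,"ry":0,"rz":0.08,"tx":0,"ty":0.01,"tz":0,"claw":1},{"rx":0,"ry":0,"rz":0.12,"tx":0,"ty":0.01,"tz":0,"claw":1},{"rx":0,"ry":0,"rz":0.16,"tx":0,"ty":0.01,"tz":0,"claw":1},{"rx":0,"ry":0,"rz":0.2,"tx":0,"ty":0.01,"tz":0,"claw":1},{"rx":0,"ry":0,"rz":0.24,"tx":0,"ty":0.01,"tz":0,"claw":1},{"rx":0,"ry":0,"rz":0.27,"tx":0,"ty":0.01,"tz":0,"claw":1}]'
python3 -m pendant '[{"rx":0,"ry":0,"rz":0.04,"tx":0,"ty":0,"tz":0,"claw":1},{"rx":0,"ry":0,"rz":0.08,"tx":0,"ty":0,"tz":0,"claw":1},{"rx":0,"ry":0,"rz":0.12,"tx":0,"ty":0,"tz":0,"claw":1},{"rx":0,"ry":0,"rz":0.16,"tx":0,"ty":0,"tz":0,"claw":1},{"rx":0,"ry":0,"rz":0.2,"tx":0,"ty":0,"tz":0,"claw":1},{"rx":0,"ry":0,"rz":0.23,"tx":0,"ty":0,"tz":0,"claw":1},{"rx":0,"ry":0,"rz":0.23,"tx":0,"ty":0,"tz":0,"claw":1}]'
python3 - <<'E'
from h import *
s=state(); print(s["torque"],s["joint_pos"],tool()[1].as_matrix().round(3))
E
```

```text
t: 19.75
tool_pos: [0.4178, 0.2559, 0.1324]
ee_rot: [-1.382, 2.82, 0.004]
contact_force: [-3.4, 1.5, 5.7]
finger_gap: 0.015
grip_force: 39.5
t: 20.45
tool_pos: [0.4173, 0.2567, 0.1324]
ee_rot: [0.302, -3.126, -0.007]
contact_force: [-7.5, 4.8, 4.6]
finger_gap: 0.0153
grip_force: 40.2
[0.96693165 1.43310998 0.2843131 ] [ 0.54935695  0.1185522  -0.43060794  1.02032543  0.0045133   0.35657304] [[-0.981 -0.192 -0.001]
 [-0.192  0.981  0.005]
 [ 0.     0.005 -1.   ]]
```

Turned the full 90°. Release, lift and check everything.

```bash
python3 -m pendant '[{"rx":0,"ry":0,"rz":0,"tx":0,"ty":0,"tz":0,"claw":0},{"rx":0,"ry":0,"rz":0,"tx":0,"ty":0,"tz":0,"claw":0},{"rx":0,"ry":0,"rz":0,"tx":0,"ty":0,"tz":0,"claw":0},{"rx":0,"ry":0,"rz":0,"tx":0,"ty":0,"tz":-0.1,"claw":0},{"rx":0,"ry":0,"rz":0,"tx":0,"ty":0,"tz":-0.3,"claw":0},{"rx":0,"ry":0,"rz":0,"tx":0,"ty":0,"tz":-0.5,"claw":0},{"rx":0,"ry":0,"rz":0,"tx":0,"ty":0,"tz":-0.7,"claw":0},{"rx":0,"ry":0,"rz":0,"tx":0,"ty":0,"tz":-0.9,"claw":0}]'
python3 -m pendant '[{"rx":0,"ry":0,"rz":0,"tx":0.25,"ty":-0.2,"tz":0,"claw":0},{"rx":0,"ry":0,"rz":0,"tx":0.5,"ty":-0.4,"tz":0,"claw":0},{"rx":0,"ry":0,"rz":0,"tx":0.75,"ty":-0.4,"tz":0,"claw":0},{"rx":0,"ry":0,"rz":0,"tx":1,"ty":-0.4,"tz":0,"claw":0},{"rx":0,"ry":0,"rz":0,"tx":1,"ty":-0.4,"tz":0,"claw":0},{"rx":0,"ry":0,"rz":0,"tx":1,"ty":-0.4,"tz":0,"claw":0}]'
python3 - <<'E'
from h import *
s=camera("side"); t=camera("top")
a=cv2.resize(s["color"][60:260,150:470],None,fx=2,fy=2,interpolation=cv2.INTER_CUBIC)
b=cv2.resize(t["color"][80:180,190:510],None,fx=2,fy=2,interpolation=cv2.INTER_CUBIC)
b=cv2.resize(t["color"][75:175+75-75,195:445],(640,256)) if 0 else b
b=t["color"][80:280,160:480]; b=cv2.resize(b,None,fx=1,fy=1)
o=np.zeros((600,640,3),np.uint8); o[:400]=a; o[400:,:320]=b; 
w=camera("wrist")["color"]; o[400:,320:]=cv2.resize(w,(320,200))
cv2.imwrite("pics/end.png",o[:,:,::-1]); print(state()["contact_force"])
E
```

```text
t: 21.25
tool_pos: [0.418, 0.255, 0.3127]
ee_rot: [-0.302, 3.126, -0.0]
contact_force: [1.2, 0.8, 0.6]
finger_gap: 0.043
grip_force: 0.0
t: 21.85
tool_pos: [0.2349, 0.1372, 0.3115]
ee_rot: [-0.303, 3.125, 0.001]
contact_force: [0.4, 0.1, 0.9]
finger_gap: 0.0425
grip_force: 0.0
[ 0.00422747 -0.06404658  0.06667364]
```

View pics/end.png

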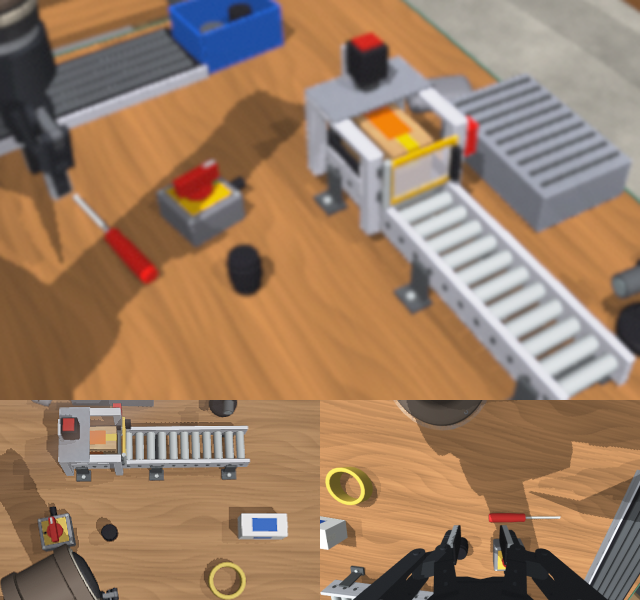

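The final views show the carton upright in the bay under the roof, the guard shut across the mouth, and the handle turned with its pointer away from the robot (on). The white carton, lens, tape and screwdriver look undisturbed.

```bash
python3 -c "from rig import *; print(close_job())"
```

```text
the job is handed in; nothing more can be done
None
```

The job is handed in at about 22 s: the carton is upright against the back stop, the guard is shut behind it, the isolator was turned on last, and the other items look undisturbed in the final pictures.

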